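Put the wiped-down desk things back in their places

TASK

The admission desk has been wiped down for the next shift: put the loose things back where they live. Stand the two-way radio upright in the pocket of its charger, lay the mouse in the middle of the blue mat, square to its wrist rest, lay the blue stapler flat in the long yellow tray, and stand the gel bottle in the round steel drip tray. Set each one down gently rather than dropping it, and leave the pen cup and the glue stick where they stand.

Things in the scene. Friction and masses are not known exactly. Their poses are not given: they have to be found in the camera images.
- radio: Black two-way radio standing upright: body 34 (x) x 56 (y) x 100 (z) mm, on its top a stub antenna and a knob, 125 mm tall in all; 0.24 kg. Orange stripe and grey speaker bars on its front (-x). Origin: centre of its underside; z up. Grip its broad faces (along x, 34 mm apart) 80 to 90 mm above its underside.
- mouse: Black computer mouse with a red wheel, 100 (x, long) x 56 (y) x 36 (z) mm, 0.1 kg. Origin: centre of its underside; x points to its nose (wheel end), z up. Grip across y (56 mm), TCP about 24 mm above the underside (fingertips at 5 mm); the sides are upright from 8 to 18 mm above its underside, rounded above and below.
- stapler: Blue office stapler on a black foot, 125 (x, long) x 34 (y) x 57 (z) mm, 0.2 kg. Blue top arm 30 mm wide, 32 to 52 mm above its underside, along nearly its whole length; hinge block at the -x end. Origin: centre of its underside; x along its length, z up. Grip across y (30 mm) on the top arm over the origin, TCP 38 to 44 mm above the underside.
- gel_bottle: White round bottle with green bands and a green flip cap, standing: body diameter 50 mm up to 88 mm, then a shoulder, cap diameter 30 mm from 102 to 120 mm, 122 mm tall in all; 0.17 kg. Origin: centre of its underside; z up. Grip the body 70 to 80 mm above its underside.
- charger: Radio charger, fixed: grey block 76 (x) x 104 (y) x 32 (z) mm on a black foot 90 x 116 mm, green and red lamps in front (-x). From its top an upright pocket 44 (x) x 66 (y) mm, mouth bevelled by 4 mm, goes down to a floor 10 mm above the desk. Origin: centre of its underside, under the pocket's centre; the radio's x goes along the charger's x.
- mouse_mat: Blue mouse mat fixed to the desk, 150 (x) x 190 (y) x 3 mm, with a black wrist rest 30 x 190 x 14 mm along its edge on the -x side. Origin: underside, at the middle of the blue surface; x points from the wrist rest straight across the mat; the mouse is to lie along x, square to the wrist rest.
- long_tray: Yellow long open desk tray fixed to the desk, 165 (x, long) x 70 (y) mm outside, rim 14 mm high and 4 mm thick, floor 4 mm above the desk; inside 157 x 62 mm. Origin: centre of its underside; x along its length.
- drip_tray: Round shallow steel drip tray fixed to the desk, 104 mm across, rim 10 mm high and 5 mm thick, floor 4 mm above the desk; inside 94 mm across. Origin: centre of its underside.
- pen_cup: Bystander: round grey pen cup 72 mm across and 95 mm tall, with pens up to 150 mm high. Origin: centre of its underside. It stands loose among the things to be moved; leave it.
- glue_stick: Bystander: yellow glue stick with a white cap, 25 mm across, 92 mm tall, standing loose on the desk. Origin: centre of its underside. Leave it.

How it is judged:
By the outcome, as a careful person would: the job done as asked, in the order asked, and still so for the second after the job is handed in, with the robot touching nothing.
It also fails if it takes over 128 s, if anything falls off the work surface, if the arm or the gripper's body presses on something with over 40 N, if the wrist force passes 120 N, or if a joint passes its speed limit or range.

ROBOT

A 6-joint arm with a two-finger parallel gripper is mounted at the origin on the work surface. World frame = base frame: x ahead of the robot, y to its left, z up, the work surface at z = 0. Lengths are in m, angles in rad, forces in N, time in s.
With the tool pointing down it reaches from about 0.25 to 0.775 m from the base axis. Payload 8.9 kg.
Tool frame: the origin (TCP) lies between the finger pads, 19 mm behind the fingertips; this is the grasp point; z points along the fingers, y is the line along which they close (so a half turn about z gives the same grasp; the last joint's range is limited). The gripper opens to 85 mm and grips with 20 to 120 N. Pads are 22 mm wide; open, the fingers measure 114 mm over their backs; the gripper's body (76 mm by 85 mm) begins 54 mm behind the grasp point. The pads swing forward as they close: fully open they stand 13 mm farther back than shut.
Start: joints at [-0.139, 0.291, -0.153, 1.127, 0, 1.431], TCP at [0.525, 0, 0.25] pointing down, gripper open.
Joint ranges: [-2.52, 2.52], [-0.91, 1.74], [-1.3, 1.37], [-1.96, 2.02], [-1.52, 1.47], [-3.14, 3.14]. Speed limits (rad/s): [2.22, 2.22, 2.79, 3.14, 3.14, 3.14].

INTERFACE

Orientations are given as a unit quaternion [x, y, z, w].
In Python, from rig import read_state, capture, sign_off, look_for, outline_of, place_of gives the robot as it stands. The module is installed in compiled form; this text tells all that it offers.
- The arm moves only by the shell command python3 -m crank 'ROWS' [FORCE]. ROWS is JSON, a list of rows, each a list of 7 numbers: the shift along the tool's x, y, z in units of 40 mm (1.0 is 40 mm), then the turn, a rotation vector about the tool's x, y, z in units of 8 degrees (1.0 is 8 degrees), then the opening, from -1 (shut) to 1 (fully open). In form: [[x, y, z, ax, ay, az, claw], ...]. A call has 1 to 8 rows; each row shifts and turns the commanded pose from where the row before left it, along the tool's axes as they then stand; what a row does not reach is not made up. A row lasts 1/8 s, in which the tool goes at most 62.5 mm and 10.7 degrees, less where a joint would pass 70% of its speed; a pose out of reach is approached as far as the arm can. A call with a number of a shift or a turn outside -1 to 1 is refused whole. A call with a gripper value outside its range is refused whole. The fingers move at their own pace and stop on an object; FORCE is the grip in N (left out, the last holds). Time passes only in rows, so rows that do not move let the fingers close. It gives the time, the measured TCP pose, the force, the opening and the grip force at its end, in the units of the state.
- read_state(): the state, without advancing time (a new reading comes with each control period).
- capture(name): name is "scene" or "side" or "wrist"; returns a dict with "img" (400x640x3 uint8, red, green, blue), "range_z" (400x640 float32, m along the optical axis (not along the pixel's ray), 0 where there is no reading), "vfov" (degrees; the focal length in pixels is half the picture's height over the tangent of half this angle, whatever the lens; pixels are square), "cx", "cy" (the principal point, pixels), "D" ([k1, k2, p1, p2, k3] as OpenCV has them; the pictures are not rectified), "R" (3x3) and "t" (3): a world point X has camera coordinates R X + t. Camera axes: x right, y down, z forward; pixel columns grow to the right and rows downward; lengths in m; the calibration is good to about 2 mm. A picture is of the moment at which its call begins.
- sign_off(): hands the job in; it is judged then, once.
Trained networks look in a picture, given as the dict that the camera call returned (one of the last four; its "shot" number tells which), for a name from the list of things; names that differ only in an ending like _2 or _b are one class to them, and where a whole thing is asked for, a point or a joint stands for the part that bears it (a point fixed in the world has none). Each returns a list of dicts, best first, with "confidence" (0 to 1); they miss things now and then, are a little off and sometimes report something else, mostly with a low value. They report only what shows in the picture. A call takes as long as a camera call.
- look_for(picture, name): "bbox" ([left, top, right, bottom] in pixels, round what is visible of it).
- outline_of(picture, name): "pixels" (400x640 bool, what is visible of it) and "bbox" ([left, top, right, bottom] in pixels, round what is visible of it).
- place_of(picture, name): "xy" ([column, row] in pixels: a listed point, or the origin of a listed thing).
The state is a dict: "t": time; "qpos": joint angles; "joint_velocities": joint speeds; "joint_efforts": joint torques, N m; "position": TCP position; "tcp_rot": TCP orientation; "ft_force": force on the tool from outside, world axes, zero at the start; "moment": the same for the moment, N m; "opening": finger opening in m; "gripper_force": force on a finger pad.
Only numpy, scipy, OpenCV 4.12 (cv2) and the standard library are available. Lean on these libraries where they do the work, as an engineer would, in place of code of your own. Each camera call takes 0.05 s, during which the arm holds its last target. There are 200 camera calls.

## Working session

There is one attempt and no reset: what is moved stays moved. The work goes in short steps, Python scripts to look and compute and a shell command to move; the robot and the scene stay as the last step left them, time stands still between calls to the robot, and variables do not carry over. Pictures are saved under pics/ and viewed, at most 14 in all, crops included, and the job is handed in when it is done.

```bash
mkdir -p pics; cat > h.py <<'E'
import numpy as np, cv2, json
from rig import *
def cam(p):
    f=200/np.tan(np.radians(p["vfov"])/2)
    return np.array([[f,0,p["cx"]],[0,f,p["cy"]],[0,0,1.]]),np.array(p["D"],float),np.array(p["R"]),np.array(p["t"])
def cloud(p,mask):
    K,D,R,t=cam(p); v,u=np.nonzero(mask&(p["range_z"]>0)); z=p["range_z"][v,u]
    n=cv2.undistortPoints(np.c_[u,v].astype(float).reshape(-1,1,2),K,D).reshape(-1,2)
    return (np.c_[n*z[:,None],z]-t)@R
def atz(p,uv,z):
    K,D,R,t=cam(p); n=cv2.undistortPoints(np.array(uv,float).reshape(-1,1,2),K,D).reshape(-1,2)
    d=np.c_[n,np.ones(len(n))]@R; c=-R.T@t
    return c+d*((z-c[2])/d[:,2])[:,None]
def save(p,n): cv2.imwrite("pics/"+n+".png",p["img"][:,:,::-1])
N="radio mouse stapler gel_bottle charger mouse_mat long_tray drip_tray pen_cup glue_stick".split()
E
python3 - <<'E'
from h import *
print(read_state())
for c in ("scene","side"):
    p=capture(c); save(p,c); print(c,p["R"].round(2).tolist(),p["t"])
    for n in N:
        o=outline_of(p,n); q=place_of(p,n)
        s=n
        for a in o[:2]:
            P=cloud(p,a["pixels"]); s+=" | %.2f n%d"%(a["confidence"],a["pixels"].sum())+str(a["bbox"])
            if len(P)>20:
                T=P[P[:,2]>np.percentile(P[:,2],97)-.012]
                r=cv2.minAreaRect((T[:,:2]*1000).astype(np.float32))
                s+=" z%s top rect %s"%(np.percentile(P[:,2],[2,97]).round(3),[np.round(x,0).tolist() for x in r])
        for a in q[:2]: s+=" P %.2f %s"%(a["confidence"],np.round(a["xy"]))+str(atz(p,a["xy"],0).round(3)[0][:2])
        print(s)
E
cd pics; python3 -c "
import cv2,numpy as np
a=cv2.imread('scene.png');b=cv2.imread('side.png');print(a.shape)"
```

```text
{'t': 0.0, 'qpos': array([-1.39314336e-01,  2.91278229e-01, -1.54127302e-01,  1.12667129e+00,
        1.89109337e-06,  1.43151627e+00]), 'joint_velocities': array([ 6.07853483e-04, -7.13426390e-04, -1.62524396e-03, -8.03038120e-04,
       -2.09976896e-05,  1.11063539e-03]), 'joint_efforts': array([-3.46096487e-03, -5.37150800e+01,  3.31364536e+01,  1.60375424e-02,
       -3.39078597e-04,  1.08972756e-05]), 'position': array([5.24596956e-01, 5.33965340e-05, 2.49432977e-01]), 'tcp_rot': array([ 7.07118757e-01,  7.07094515e-01, -3.84722623e-04, -5.11765158e-04]), 'ft_force': array([ 0.19858881, -0.50041758, -1.26991655]), 'moment': array([-0.0142503 , -0.00586766, -0.0422144 ]), 'gripper_force': 0.0, 'opening': 0.08542139151140028}
scene [[-0.01, 1.0, 0.02], [0.58, 0.02, -0.82], [-0.82, 0.01, -0.58]] [ 0.02490896 -0.25908183  1.5982916 ]
radio | 0.97 n1052[259.9, 159.0, 285.5, 202.6] z[0.004 0.111] top rect [[440.0, -142.0], [28.0, 51.0], 31.0] P 0.72 [273. 204.][ 0.445 -0.139]
mouse | 0.98 n534[433.7, 174.8, 456.8, 199.5] z[0.004 0.036] top rect [[410.0, 274.0], [50.0, 206.0], 69.0] P 
[... 2433 characters left out ...]
395. 316.][ 0.586 -0.363]
mouse_mat | 0.74 n1701[255.6, 101.9, 334.1, 148.1] z[-0.     0.016] top rect [[557.0, 235.0], [189.0, 488.0], 2.0] | 0.65 n2756[365.9, 282.0, 433.3, 344.3] z[0.002 0.034] top rect [[582.0, -362.0], [108.0, 78.0], 66.0] P 0.71 [292. 119.][0.566 0.412] P 0.22 [273. 312.][ 0.364 -0.288]
long_tray P 0.70 [385. 228.][ 0.657 -0.125]
drip_tray P 0.44 [273. 312.][ 0.364 -0.289]
pen_cup | 0.70 n2283[250.4, 253.6, 292.4, 328.8] z[0.002 0.135] top rect [[371.0, -290.0], [51.0, 55.0], 8.0] P 0.74 [275. 309.][ 0.368 -0.284]
glue_stick | 0.52 n225[278.3, 125.5, 292.5, 154.4] z[0.015 0.093] top rect [[497.0, 220.0], [19.0, 20.0], 47.0] P 0.83 [288. 155.][0.51  0.226]
(400, 640, 3)
```

View pics/scene.png

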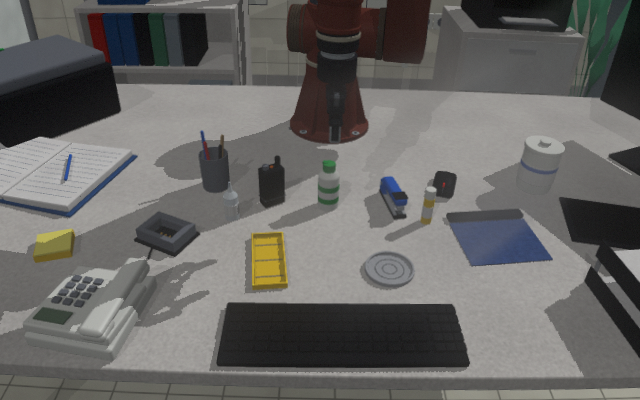

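View pics/side.png

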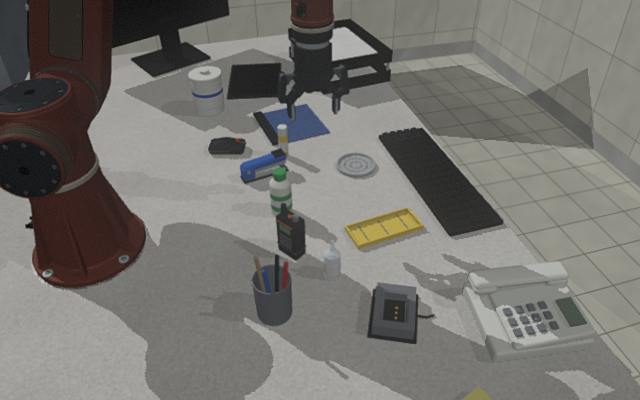

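```bash
python3 - <<'E'
from h import *
p=capture("wrist"); save(p,"w0"); K,D,R,t=cam(p); print(R.round(3),-R.T@t, K[0,0],D)
for n in N:
    for a in outline_of(p,n)[:1]: print(n,a["confidence"],np.round(a["bbox"]))
E
```

```text
[[ 1.    -0.     0.   ]
 [-0.    -0.948  0.318]
 [ 0.    -0.318 -0.948]] [0.52530292 0.08100987 0.37236245] 319.9814136165723 [-0.00192866  0.          0.          0.          0.        ]
radio 0.69 [218. 248. 272. 338.]
mouse 0.6 [202. 145. 269. 216.]
stapler 0.88 [151.   0. 289.  48.]
gel_bottle 0.8 [203. 148. 270. 216.]
charger 0.51 [346. 359. 403. 380.]
long_tray 0.59 [354. 232. 485. 291.]
drip_tray 0.84 [409.   0. 512. 103.]
pen_cup 0.55 [212. 335. 234. 370.]
```

```bash
python3 - <<'E'
import cv2,numpy as np
s=cv2.imread('pics/side.png');c=cv2.imread('pics/scene.png');w=cv2.imread('pics/w0.png')
f=lambda im,x,y,W,H:cv2.convertScaleAbs(cv2.resize(im[y:y+H,x:x+W],(266,300),interpolation=cv2.INTER_CUBIC),alpha=1.6)
a=np.hstack([f(s,262,195,62,70),f(s,355,275,89,100),f(s,195,115,62,70)])
b=np.hstack([f(c,240,150,62,70),f(c,128,195,80,90),f(c,380,160,80,90)])
cv2.imwrite('pics/m1.png',np.vstack([a,b]))
E
python3 - <<'E'
from h import *
p=capture("side"); R=np.array(p["R"]); print(-R.T@p["t"])
p=capture("scene"); R=np.array(p["R"]); print(-R.T@p["t"], atz(p,[[232,215]],0))
E
```

```text
[ 0.29236284 -0.90274128  0.782066  ]
[ 1.45398703 -0.03005646  0.71224869] [[ 0.49409004 -0.23140111  0.        ]]
```

View pics/m1.png

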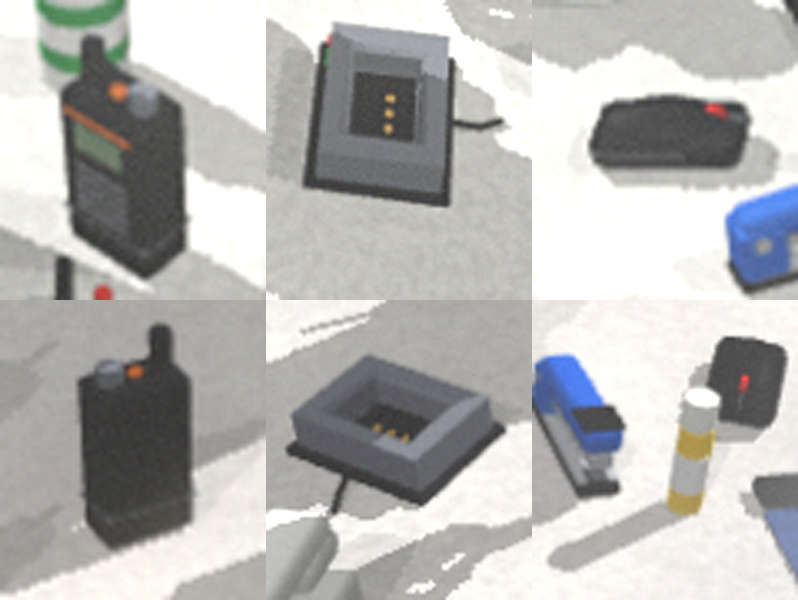

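View pics/w0.png

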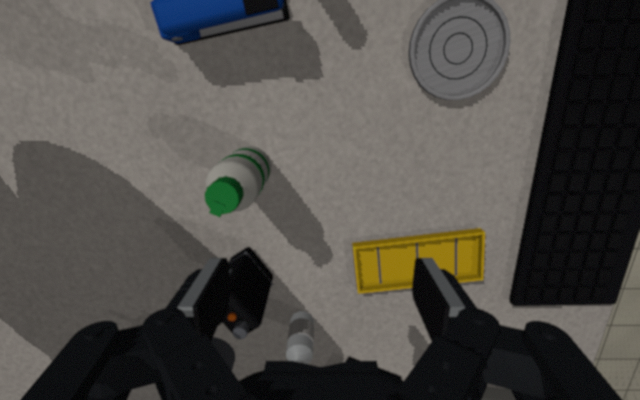

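```bash
python3 -m crank '[[-0.85,-0.35,-0.2,0,0,0,1],[-0.85,-0.35,-0.2,0,0,0,1],[-0.85,-0.35,-0.2,0,0,0,1],[-0.85,-0.35,-0.2,0,0,0,1],[-0.85,-0.35,-0.2,0,0,0,1],[-0.85,-0.35,0,0,0,0,1],[0,0,0,0,0,0,1],[0,0,0,0,0,0,1]]'
cat >> h.py <<'E'
def look(n,names):
    p=capture("wrist"); save(p,n); s=read_state(); print("tcp",s["position"].round(4))
    for m in names:
        for a in outline_of(p,m)[:2]:
            P=cloud(p,a["pixels"])
            if len(P)<30: continue
            h=np.percentile(P[:,2],97); T=P[P[:,2]>h-.008]
            # outline edges: depth-independent rect of top layer
            r=cv2.minAreaRect((T[:,:2]*1000).astype(np.float32))
            print(m,round(a["confidence"],2),np.round(a["bbox"]).tolist(),"z",np.percentile(P[:,2],[2,50,97]).round(4),"n",len(T),"rect",[np.round(x,1).tolist() for x in r])
    return p
E
python3 -c "
from h import *
look('w1',['radio','pen_cup','gel_bottle'])"
python3 -m crank '[[-1,0.7,0,0,0,0,1],[-1,0.7,0,0,0,0,1],[-1,0.7,0,0,0,0,1],[-1,0.7,0,0,0,0,1],[-1,0.6,0,0,0,0,1],[0,0,0,0,0,0,1],[0,0,0,0,0,0,1]]'
python3 -c "
from h import *
look('w2',['charger','radio'])"
python3 -c "
import cv2,numpy as np
cv2.imwrite('pics/m2.png',np.vstack([cv2.imread('pics/w1.png')[:300],cv2.imread('pics/w2.png')[:300]]))"
```

```text
t: 3.75
position: [0.441, -0.2037, 0.29]
tcp_rot: [0.707, 0.707, 0.0, -0.0]
ft_force: [0.1, 0.4, -0.3]
opening: 0.0857
gripper_force: 0.0
tcp [ 0.4412 -0.2034  0.29  ]
radio 0.34 [371.0, 221.0, 464.0, 310.0] z [0.0001 0.024  0.0317] n 1969 rect [[524.5, -309.8], [122.1, 219.4], 46.0]
pen_cup 0.92 [220.0, 192.0, 288.0, 301.0] z [0.0014 0.0716 0.1338] n 289 rect [[368.6, -255.7], [125.6, 56.0], 87.9]
gel_bottle 0.57 [310.0, 2.0, 328.0, 1.0] z [-0.0023  0.0073  0.0157] n 28 rect [[441.1, -30.6], [1.6, 16.5], 87.9]
t: 4.82
position: [0.5771, -0.4031, 0.2894]
tcp_rot: [0.707, 0.707, 0.0, -0.001]
ft_force: [0.4, 0.2, -0.4]
opening: 0.0857
gripper_force: 0.0
tcp [ 0.577  -0.4028  0.2901]
charger 0.71 [274.0, 66.0, 383.0, 178.0] z [0.0032 0.0282 0.0317] n 3775 rect [[581.0, -364.1], [104.2, 76.2], 64.6]
```

View pics/m2.png

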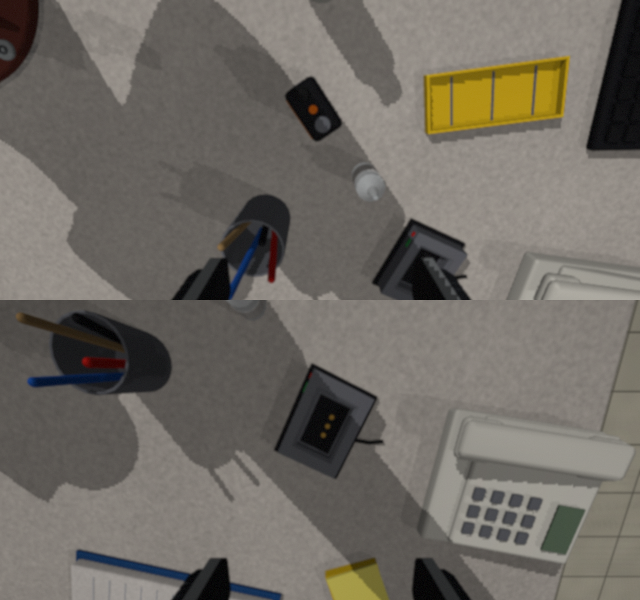

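```bash
python3 -m crank '[[0.89,-0.45,0,0,0,0,1],[0.89,-0.45,0,0,0,0,1],[0.89,-0.45,0,0,0,0,1],[0.89,-0.45,0,0,0,0,1],[0.89,-0.45,0,0,0,0,1],[0.89,-0.45,0,0,0,0,1]]'
python3 -m crank '[[0,0,0,0,0,-1,1],[0,0,0,0,0,-1,1],[0,0,0,0,0,-1,1],[0,0,0,0,0,-0.9,1],[0,0,0,0,0,0,1],[0,0,0,0,0,0,1]]'
cat >> h.py <<'E'
from scipy.spatial.transform import Rotation as Ro
def layer(p,c,r,z0,z1):
    "rect of points of depth picture in height band near c; mm"
    P=cloud(p,np.ones((400,640),bool)); m=(np.hypot(*(P[:,:2]-c).T)<r)&(P[:,2]>z0)&(P[:,2]<z1); T=P[m]
    q=cv2.minAreaRect((T[:,:2]*1000).astype(np.float32)); print("layer",m.sum(),[np.round(x,1).tolist() for x in q],"z",np.median(T[:,2]).round(4),"mean",T.mean(0).round(4))
def togo(xyz,yaw=None):
    "shift in tool units from the present; yaw = desired world angle of tool y (deg)"
    s=read_state(); R=Ro.from_quat(s["tcp_rot"]); M=R.as_matrix(); a=np.degrees(np.arctan2(M[1,1],M[0,1]))
    d=M.T@(np.array(xyz)-s["position"])/.04
    print("tcp",s["position"].round(4),"tilt",np.degrees(np.arccos(-M[2,2])).round(2),"yaw tool y",a.round(2),"shift",d.round(2),"q",s["qpos"].round(2))
    if yaw is not None: print("az",round(-((yaw-a+180)%360-180)/8,3))
E
python3 -c "
from h import *
p=look('w3',['radio'])
layer(p,[.44,-.142],.05,.09,.106)
layer(p,[.44,-.142],.05,.03,.106)
togo([.44,-.142,.22],31)"
```

```text
t: 5.72
position: [0.4678, -0.1885, 0.2908]
tcp_rot: [0.707, 0.707, 0.0, 0.001]
ft_force: [0.5, 0.5, 0.3]
opening: 0.0853
gripper_force: 0.0
t: 6.48
position: [0.4688, -0.1901, 0.2904]
tcp_rot: [0.492, 0.871, -0.0, 0.0]
ft_force: [-0.8, -0.2, -0.3]
opening: 0.0854
gripper_force: 0.0
tcp [ 0.4688 -0.1901  0.2903]
radio 0.57 [297.0, 82.0, 334.0, 140.0] z [0.0936 0.0985 0.1235] n 176 rect [[424.8, -127.6], [12.1, 12.0], 74.5]
layer 1712 [[433.9, -142.2], [34.8, 56.0], 33.8] z 0.0982 mean [ 0.4333 -0.1409  0.0979]
layer 1730 [[433.5, -141.7], [34.8, 57.2], 33.8] z 0.0982 mean [ 0.4332 -0.1407  0.0978]
tcp [ 0.4689 -0.1902  0.2902] tilt 0.02 yaw tool y 31.11 shift [1.41 0.   1.75] q [-0.53  0.23 -0.12  1.21  0.    0.5 ]
az 0.013
```

```bash
python3 -c "
from h import *
togo([.434,-.142,.085],33.6)"
```

```text
tcp [ 0.4689 -0.1902  0.2902] tilt 0.02 yaw tool y 31.11 shift [ 1.48 -0.13  5.13] q [-0.53  0.23 -0.12  1.21  0.    0.5 ]
az -0.312
```

```bash
python3 -m crank '[[0.74,-0.06,0,0,0,0,1],[0.74,-0.07,0,0,0,0,1],[0,0,0,0,0,-0.31,1],[0,0,0.9,0,0,0,1],[0,0,0.9,0,0,0,1],[0,0,0.9,0,0,0,1],[0,0,0,0,0,0,1]]'
python3 -c "
from h import *
togo([.434,-.142,.085],33.6)"
```

```text
t: 7.45
position: [0.4322, -0.1416, 0.1803]
tcp_rot: [0.472, 0.881, -0.0, -0.002]
ft_force: [0.1, 0.8, 0.2]
opening: 0.0853
gripper_force: 0.0
tcp [ 0.4322 -0.1416  0.1803] tilt 0.26 yaw tool y 33.63 shift [-0.04  0.04  2.38] q [-0.48  0.22 -0.45  0.91 -0.    0.51]
az 0.003
```

```bash
python3 -m crank '[[-0.04,0.04,0.8,0,0,0,1],[0,0,0.8,0,0,0,1],[0,0,0.8,0,0,0,1],[0,0,0,0,0,0,1],[0,0,0,0,0,0,-1],[0,0,0,0,0,0,-1],[0,0,0,0,0,0,-1],[0,0,0,0,0,0,-1]]' 50
python3 -m crank '[[0,0,0,0,0,0,-1],[0,0,0,0,0,0,-1],[0,0,-0.3,0,0,0,-1],[0,0,-0.9,0,0,0,-1],[0,0,-0.9,0,0,0,-1],[0,0,-0.9,0,0,0,-1],[0,0,0,0,0,0,-1]]' 50
python3 -c "
from h import *
togo([.581,-.364,.19],-25.4)
p=capture('scene');layer(p,[.434,-.142],.06,.12,.2); save(p,'s2')
p=capture('side');save(p,'d2');layer(p,[.434,-.142],.06,.05,.12)"
```

```text
t: 8.45
position: [0.4367, -0.1433, 0.0871]
tcp_rot: [0.472, 0.882, -0.0, 0.001]
ft_force: [-1.1, -0.2, 9.8]
opening: 0.0335
gripper_force: 48.9
t: 9.32
position: [0.4375, -0.1436, 0.2088]
tcp_rot: [0.472, 0.882, 0.0, 0.003]
ft_force: [0.4, -0.3, -2.2]
opening: 0.0333
gripper_force: 50.8
tcp [ 0.4375 -0.1436  0.2088] tilt 0.29 yaw tool y 33.68 shift [-6.57 -0.07  0.5 ] q [-0.48  0.19 -0.39  0.98  0.    0.51]
az 7.386
layer 799 [[452.4, -140.1], [30.9, 63.7], 6.4] z 0.1618 mean [ 0.4533 -0.1401  0.1618]
layer 0 [[0.0, 0.0], [0.0, 0.0], 0.0] z nan mean [nan nan nan]
  return _methods._mean(a, axis=axis, dtype=dtype,
  ret = ret.dtype.type(ret / rcount)
h.py:31: RuntimeWarning: Mean of empty slice.
  q=cv2.minAreaRect((T[:,:2]*1000).astype(np.float32)); print("layer",m.sum(),[np.round(x,1).tolist() for x in q],"z",np.median(T[:,2]).round(4),"mean",T.mean(0).round(4))
  ret = um.true_divide(
```

```bash
python3 -m crank '[[-0.5,0,0,0,0,0.5,-1],[-0.86,0,0,0,0,0,-1],[-0.86,0,0,0,0,0,-1],[-0.86,0,0,0,0,0,-1],[-0.86,0,0,0,0,0,-1],[-0.86,0,0,0,0,0,-1],[-0.8,0,0,0,0,0,-1],[-0.4,0,0,0,0,0,-1]]'
python3 -m crank '[[0,0,0,0,0,0.9,-1],[0,0,0,0,0,0.9,-1],[0,0,0,0,0,0.9,-1],[0,0,0,0,0,0.9,-1],[0,0,0,0,0,0.9,-1],[0,0,0,0,0,0.9,-1],[0,0,0,0,0,0.9,-1],[0,0,0,0,0,0.6,-1]]'
python3 -c "
from h import *
togo([.581,-.364,.19],-25.4)"
```

```text
t: 10.42
position: [0.5559, -0.3515, 0.2035]
tcp_rot: [0.503, 0.864, 0.0, -0.002]
ft_force: [-0.2, -0.1, -2.6]
opening: 0.0334
gripper_force: 50.6
t: 11.42
position: [0.5553, -0.35, 0.2038]
tcp_rot: [0.847, 0.532, -0.001, -0.002]
ft_force: [-0.5, -1.1, -2.6]
opening: 0.0335
gripper_force: 50.7
tcp [ 0.5553 -0.35    0.2038] tilt 0.2 yaw tool y -25.72 shift [-0.04  0.73  0.34] q [-0.67  0.57  0.17  1.17  0.    1.35]
az -0.039
```

```bash
python3 -m crank '[[-0.04,0.73,0,0,0,0,-1],[0,0,0.5,0,0,0,-1],[0,0,0.5,0,0,0,-1],[0,0,0.4,0,0,0,-1],[0,0,0,0,0,0,-1],[0,0,0,0,0,0,-1]]'
python3 - <<'E'
from h import *
togo([.581,-.364,.1],-25.4)
p=look('w4',['charger','radio'])
for c in('scene','side'):
    q=capture(c); save(q,c+'4')
    m=[o for o in outline_of(q,'radio') ][:1]
    if m:
        P=cloud(q,m[0]['pixels']); P=P[(P[:,2]<.12)&(np.hypot(P[:,0]-.581,P[:,1]+.364)<.08)]; print(c,m[0]['confidence'],len(P),P.min(0).round(3),np.percentile(P[:,2],[2,98]).round(3))
a=cv2.imread('pics/w4.png')[0:300,150:550]
f=lambda im,x,y:cv2.convertScaleAbs(cv2.resize(im[y:y+110,x:x+146],(400,300),interpolation=2),alpha=1.5)
cv2.imwrite('pics/m4.png',np.vstack([np.hstack([cv2.convertScaleAbs(a,alpha=1.5),a]),np.hstack([f(cv2.imread('pics/scene4.png'),100,160),f(cv2.imread('pics/side4.png'),320,235)])]))
E
```

```text
t: 12.18
position: [0.5819, -0.3648, 0.1504]
tcp_rot: [0.846, 0.533, 0.0, 0.0]
ft_force: [-0.4, 0.0, -2.6]
opening: 0.0337
gripper_force: 51.3
tcp [ 0.5819 -0.3648  0.1504] tilt 0.02 yaw tool y -25.52 shift [ 0.01 -0.03  1.26] q [-0.67  0.66  0.18  1.09 -0.    1.35]
az -0.015
tcp [ 0.5821 -0.365   0.1508]
charger 0.87 [263.0, 119.0, 403.0, 248.0] z [0.0031 0.0297 0.0316] n 4990 rect [[582.8, -359.2], [95.3, 77.3], 65.3]
radio 0.68 [274.0, 168.0, 364.0, 351.0] z [0.0818 0.1612 0.1866] n 1404 rect [[591.4, -346.7], [12.6, 12.5], 48.9]
scene 0.93 622 [ 0.548 -0.402  0.018] [0.028 0.119]
side 0.82 390 [ 0.558 -0.392  0.067] [0.069 0.119]
```

View pics/m4.png

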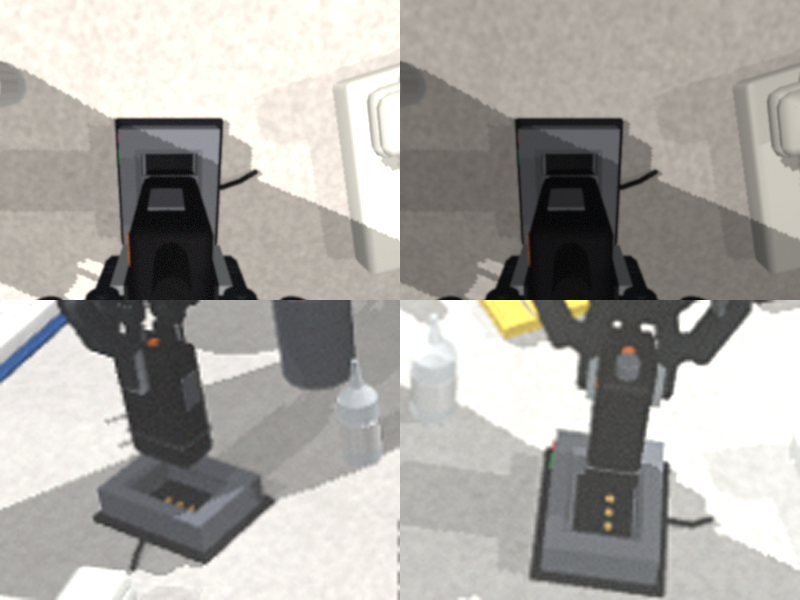

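```bash
python3 - <<'E'
from h import *
p=capture('wrist'); s=read_state(); M=Ro.from_quat(s["tcp_rot"]).as_matrix()
P=cloud(p,np.ones((400,640),bool)); L=(P-s["position"])@M
k=(abs(L[:,1])<.012)&(L[:,2]>.01)&(L[:,2]<.085)&(abs(L[:,0])<.06)
print(k.sum(),np.percentile(L[k,0],[2,25,50,75,98]).round(4))
for a,b in((.01,.03),(.03,.05),(.05,.07),(.07,.09)):
    j=k&(L[:,2]>a)&(L[:,2]<b); print(a,j.sum(),np.median(L[j],0).round(4))
b=(L[:,2]>.10)&(L[:,2]<.122+.004)&(abs(L[:,0])<.08)&(abs(L[:,1])<.06); Q=L[b]  # charger top
t=Q[abs(Q[:,2]-np.percentile(Q[:,2],5))<.01]; print("charger y",np.percentile(t[:,1],[1,99]).round(4),"x max",np.percentile(t[:,0],99).round(4),"z",np.median(t[:,2]))
E
```

```text
1680 [0.0305 0.0308 0.031  0.032  0.0324]
0.01 699 [0.0319 0.0003 0.0191]
0.03 431 [0.031  0.0002 0.0407]
0.05 364 [0.0309 0.0002 0.0594]
0.07 186 [0.0309 0.0001 0.076 ]
charger y [-0.039   0.0362] x max 0.0525 z 0.1199218682667698
```

```bash
python3 -m crank '[[-0.06,-0.035,0.3,0,0,0,-1],[0,0,0.25,0,0,0,-1],[0,0,0.25,0,0,0,-1],[0,0,0.2,0,0,0,-1],[0,0,0.15,0,0,0,-1],[0,0,0.05,0,0,0,-1],[0,0,0,0,0,0,-1]]'
python3 -c "
from h import *
togo([.581,-.364,.097],-25.4)"
```

```text
t: 13.45
position: [0.5796, -0.3663, 0.1021]
tcp_rot: [0.846, 0.533, 0.0, 0.0]
ft_force: [0.1, -0.7, -2.6]
opening: 0.0333
gripper_force: 51.5
tcp [ 0.5796 -0.3663  0.1021] tilt 0.01 yaw tool y -25.52 shift [0.07 0.01 0.13] q [-0.67  0.7   0.11  0.99 -0.    1.35]
az -0.015
```

In the pocket without contact; lower in small steps to touch.

```bash
python3 -m crank '[[0,0,0.06,0,0,0,-1],[0,0,0.04,0,0,0,-1],[0,0,0,0,0,0,-1]]'
python3 -m crank '[[0,0,0.03,0,0,0,-1],[0,0,0,0,0,0,-1]]'
```

```text
t: 13.82
position: [0.5794, -0.3662, 0.0979]
tcp_rot: [0.846, 0.533, -0.0, -0.0]
ft_force: [0.1, 0.4, -2.4]
opening: 0.0333
gripper_force: 51.5
t: 14.08
position: [0.5796, -0.3663, 0.0973]
tcp_rot: [0.846, 0.533, 0.0, 0.0]
ft_force: [-1.2, 2.4, 2.3]
opening: 0.0336
gripper_force: 52.0
```

```bash
python3 -m crank '[[0,0,0,0,0,0,-0.1],[0,0,0,0,0,0,0.2],[0,0,0,0,0,0,0.6],[0,0,0,0,0,0,1],[0,0,-0.5,0,0,0,1],[0,0,-1,0,0,0,1],[0,0,-1,0,0,0,1],[0,0,-1,0,0,0,1]]'
python3 -m crank '[[0,0,-1,0,0,0,1],[0,0,-0.5,0,0,0,1],[0,0,0,0,0,0,1]]'
python3 - <<'E'
from h import *
p=look('w5',['radio','charger']); layer(p,[.58,-.365],.05,.1,.116)
togo([.50,.20,.28],-13)
E
```

```text
t: 15.08
position: [0.5794, -0.3662, 0.2382]
tcp_rot: [0.846, 0.533, 0.0, 0.0]
ft_force: [0.5, 0.3, -0.2]
opening: 0.0856
gripper_force: 0.0
t: 15.45
position: [0.5801, -0.3668, 0.2984]
tcp_rot: [0.846, 0.533, 0.001, 0.001]
ft_force: [-0.3, 0.5, -0.5]
opening: 0.0855
gripper_force: 0.0
tcp [ 0.5797 -0.3664  0.2967]
radio 0.88 [300.0, 129.0, 334.0, 196.0] z [0.0324 0.1083 0.1333] n 157 rect [[587.6, -347.8], [12.2, 11.9], 20.6]
charger 0.79 [283.0, 107.0, 377.0, 195.0] z [0.003  0.0298 0.0318] n 2838 rect [[580.4, -363.4], [103.8, 77.1], 64.5]
layer 1453 [[579.8, -363.4], [56.4, 34.8], 65.0] z 0.1082 mean [ 0.5814 -0.3604  0.1078]
tcp [ 0.5791 -0.366   0.2953] tilt 0.12 yaw tool y -25.52 shift [11.92 -7.88  0.4 ] q [-0.67  0.61  0.47  1.43  0.    1.35]
az -1.565
```

```bash
python3 -m crank '[[0.93,-0.41,0,0,0,0,1],[0.93,-0.41,0,0,0,0,1],[0.93,-0.41,0,0,0,0,1],[0.93,-0.41,0,0,0,0,1],[0.93,-0.41,0,0,0,0,1],[0.93,-0.41,0,0,0,0,1],[0.93,-0.41,0,0,0,0,1],[0.93,-0.41,0,0,0,0,1]]' >/dev/null
python3 -m crank '[[0.93,-0.41,0,0,0,0,1],[0.93,-0.41,0,0,0,0,1],[0.93,-0.41,0,0,0,0,1],[0.93,-0.41,0,0,0,0,1],[0.93,-0.41,0,0,0,0,1],[0.93,-0.41,0,0,0,0,1],[0.93,-0.41,0,0,0,0,1],[0.93,-0.41,0,0,0,0,1]]' >/dev/null
python3 -m crank '[[0.93,-0.41,0,0,0,0,1],[0.93,-0.41,0,0,0,0,1],[0,0,0,0,0,-1,1],[0,0,0,0,0,-1,1],[0,0,0,0,0,-1,1],[0,0,0,0,0,-1,1],[0,0,0,0,0,-1,1],[0,0,0,0,0,-1,1]]' >/dev/null
python3 -m crank '[[0,0,0,0,0,-1,1],[0,0,0,0,0,-1,1],[0,0,0,0,0,-1,1],[0,0,0,0,0,-1,1],[0,0,0,0,0,-1,1],[0,0,0,0,0,-1,1],[0,0,0,0,0,-0.8,1],[0,0,0,0,0,0,1]]'
python3 - <<'E'
from h import *
p=look('w6',['mouse','mouse_mat','glue_stick'])
layer(p,[.57,.384],.15,.009,.03)
togo([.41,.277,.29],77)
E
```

```text
t: 19.6
position: [0.6012, 0.365, 0.2954]
tcp_rot: [0.115, 0.993, -0.001, -0.001]
ft_force: [0.2, -0.4, 0.5]
opening: 0.0852
gripper_force: 0.0
tcp [0.6012 0.365  0.2956]
mouse_mat 0.71 [229.0, 6.0, 417.0, 198.0] z [-0.0001  0.0019  0.0132] n 4433 rect [[477.5, 372.0], [30.3, 189.8], 7.4]
glue_stick 0.78 [146.0, 89.0, 204.0, 114.0] z [0.0024 0.0777 0.0916] n 557 rect [[497.4, 225.4], [24.2, 24.0], 25.8]
layer 4137 [[477.8, 372.0], [29.2, 187.8], 7.3] z 0.0123 mean [0.4773 0.3743 0.0122]
tcp [0.6015 0.3651 0.2963] tilt 0.04 yaw tool y 76.78 shift [ 4.16 -3.24  0.16] q [0.44 0.65 0.55 1.47 0.   0.67]
az -0.028
```

View pics/w6.png

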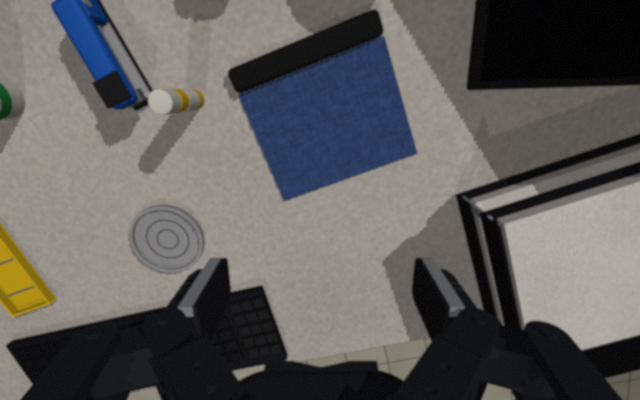

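```bash
python3 - <<'E'
from h import *
p=capture('wrist'); h=cv2.cvtColor(p["img"],cv2.COLOR_RGB2HSV)
m=np.zeros((400,640),bool); m[10:205,225:420]=((h[...,0]>105)&(h[...,0]<125)&(h[...,1]>90))[10:205,225:420]
m=cv2.morphologyEx(m.astype(np.uint8),cv2.MORPH_OPEN,np.ones((5,5)))>0
v,u=np.nonzero(m); X=atz(p,np.c_[u,v],.003); print([np.round(x,2) for x in cv2.minAreaRect((X[:,:2]*1000).astype(np.float32))], X.mean(0))
E
python3 -m crank '[[0.83,-0.64,0,0,0,0,1],[0.83,-0.64,0,0,0,0,1],[0.83,-0.64,0,0,0,0,1],[0.83,-0.64,0,0,0,0,1],[0.83,-0.64,0,0,0,0,1],[0,0,0,0,0,0,1],[0,0,0,0,0,0,1]]'
python3 - <<'E'
from h import *
p=look('w7',['mouse','stapler','glue_stick'])
layer(p,[.353,.29],.07,.006,.05)
layer(p,[.353,.29],.07,.02,.05)
E
```

```text
[array([564.97, 383.57]), array([148.58, 186.42]), np.float64(7.39)] [0.56094555 0.38554197 0.003     ]
t: 20.72
position: [0.4115, 0.2785, 0.2972]
tcp_rot: [0.115, 0.993, 0.0, 0.001]
ft_force: [-0.2, 0.8, -0.8]
opening: 0.0856
gripper_force: 0.0
tcp [0.4118 0.2786 0.297 ]
mouse 0.68 [299.0, 57.0, 350.0, 148.0] z [0.0161 0.0279 0.035 ] n 2083 rect [[349.9, 295.3], [47.1, 79.4], 78.0]
stapler 0.6 [195.0, 141.0, 264.0, 243.0] z [0.004  0.0478 0.0553] n 1818 rect [[432.0, 153.7], [112.5, 31.3], 10.9]
glue_stick 0.7 [282.0, 214.0, 308.0, 258.0] z [0.001  0.0732 0.0915] n 355 rect [[496.5, 225.3], [23.6, 23.5], 19.7]
layer 3875 [[351.5, 295.1], [56.4, 100.1], 72.4] z 0.0277 mean [0.349  0.2957 0.0273]
layer 3530 [[352.2, 294.8], [53.1, 97.7], 73.1] z 0.0286 mean [0.3495 0.2955 0.0283]
```

View pics/w7.png

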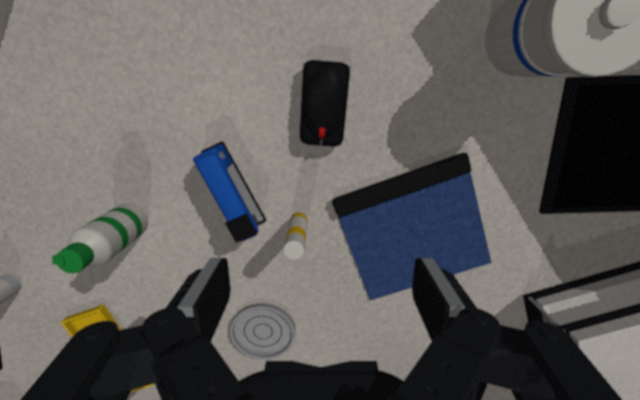

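```bash
python3 -c "
from h import *
togo([.3515,.295,.1],72.4)"
```

```text
tcp [0.4116 0.2785 0.2966] tilt 0.01 yaw tool y 76.86 shift [1.56 0.06 4.91] q [ 0.45  0.21 -0.13  1.22  0.    0.68]
az 0.558
```

```bash
python3 -m crank '[[0.78,0.03,0,0,0,0,1],[0.78,0.03,0,0,0,0,1],[0,0,0.8,0,0,0.56,1],[0,0,0.9,0,0,0,1],[0,0,0.9,0,0,0,1],[0,0,0.9,0,0,0,1],[0,0,0.9,0,0,0,1],[0,0,0.4,0,0,0,1]]'
python3 -m crank '[[0,0,0,0,0,0,1],[0,0,0,0,0,0,1]]'
python3 -c "
from h import *
togo([.3515,.295,.025],72.4)"
```

```text
t: 21.92
position: [0.3501, 0.2943, 0.1027]
tcp_rot: [0.153, 0.988, -0.001, -0.001]
ft_force: [0.3, 0.7, 0.3]
opening: 0.085
gripper_force: 0.0
t: 22.18
position: [0.3513, 0.2951, 0.1053]
tcp_rot: [0.153, 0.988, 0.0, 0.0]
ft_force: [-0.6, 0.1, 0.0]
opening: 0.085
gripper_force: 0.0
tcp [0.3513 0.2951 0.1053] tilt 0.05 yaw tool y 72.4 shift [-0.   -0.    2.01] q [ 0.54  0.31 -0.55  0.71  0.    0.85]
az -0.0
```

```bash
python3 -m crank '[[0,0,0.8,0,0,0,1],[0,0,0.8,0,0,0,1],[0,0,0.4,0,0,0,1],[0,0,0,0,0,0,1],[0,0,0,0,0,0,-1],[0,0,0,0,0,0,-1],[0,0,0,0,0,0,-1],[0,0,0,0,0,0,-1]]' 25
python3 -m crank '[[0,0,0,0,0,0,-1],[0,0,-0.2,0,0,0,-1],[0,0,-0.8,0,0,0,-1],[0,0,-0.8,0,0,0,-1],[0,0,-0.8,0,0,0,-1],[0,0,-0.8,0,0,0,-1],[0,0,0,0,0,0,-1]]'
python3 -c "
from h import *
togo([.566,.3836,.13],97.4)
p=look('w8',['mouse'])
s=read_state(); M=Ro.from_quat(s['tcp_rot']).as_matrix()
L=(cloud(p,np.ones((400,640),bool))-s['position'])@M
k=(abs(L[:,1])<.02)&(abs(L[:,0])<.08)&(L[:,2]<.03)&(L[:,2]>-.02); print(k.sum(),np.percentile(L[k,0],[1,50,99]))"
```

```text
t: 23.18
position: [0.3515, 0.2952, 0.026]
tcp_rot: [0.153, 0.988, 0.001, 0.001]
ft_force: [-0.7, -0.7, 5.9]
opening: 0.0552
gripper_force: 26.0
t: 24.05
position: [0.3521, 0.2956, 0.1636]
tcp_rot: [0.153, 0.988, 0.002, 0.002]
ft_force: [-0.5, -0.3, -1.1]
opening: 0.0552
gripper_force: 27.6
tcp [0.3521 0.2956 0.1636] tilt 0.3 yaw tool y 72.41 shift [-4.43  3.71  0.87] q [ 0.54  0.24 -0.47  0.86 -0.    0.85]
az -3.124
tcp [0.3513 0.2951 0.1621]
mouse 0.7 [256.0, 160.0, 388.0, 367.0] z [0.1517 0.1657 0.1723] n 12743 rect [[348.4, 295.9], [46.6, 79.2], 71.5]
17829 [-0.04549632  0.01556664  0.04915553]
```

```bash
python3 -m crank '[[-0.74,0.62,0,0,0,0,-1],[-0.74,0.62,0,0,0,0,-1],[-0.74,0.62,0,0,0,0,-1],[-0.74,0.62,0,0,0,0,-1],[-0.74,0.62,0,0,0,0,-1],[-0.73,0.61,0,0,0,0,-1],[0,0,0,0,0,-0.8,-1],[0,0,0,0,0,-0.8,-1]]'
python3 -m crank '[[0,0,0,0,0,-0.8,-1],[0,0,0,0,0,-0.72,-1],[0,0,0.7,0,0,0,-1],[0,0,0.7,0,0,0,-1],[0,0,0.7,0,0,0,-1],[0,0,0,0,0,0,-1],[0,0,0,0,0,0,-1]]'
python3 -c "
from h import *
togo([.566,.3836,.029],97.4)"
```

```text
t: 25.15
position: [0.5639, 0.3822, 0.1585]
tcp_rot: [0.04, 0.999, -0.001, -0.001]
ft_force: [0.6, 0.1, -0.7]
opening: 0.0551
gripper_force: 27.6
t: 26.02
position: [0.5645, 0.3826, 0.0771]
tcp_rot: [-0.064, 0.998, -0.0, -0.0]
ft_force: [0.7, -0.1, -0.6]
opening: 0.0556
gripper_force: 27.6
tcp [0.5645 0.3826 0.0771] tilt 0.01 yaw tool y 97.36 shift [-0.04  0.02  1.2 ] q [ 0.49  0.71  0.07  0.93 -0.    0.36]
az -0.005
```

```bash
python3 -m crank '[[-0.04,0.02,0.4,0,0,0,-1],[0,0,0.4,0,0,0,-1],[0,0,0.25,0,0,0,-1],[0,0,0.05,0,0,0,-1],[0,0,0,0,0,0,-1]]'
python3 -c "
from h import *
togo([.566,.3836,.029],97.4)"
```

```text
t: 26.65
position: [0.5659, 0.3836, 0.0328]
tcp_rot: [-0.064, 0.998, 0.0, -0.0]
ft_force: [0.3, -0.5, -1.0]
opening: 0.0553
gripper_force: 27.6
tcp [0.5659 0.3836 0.0328] tilt 0.0 yaw tool y 97.36 shift [-0.   -0.    0.09] q [0.49 0.76 0.04 0.85 0.   0.36]
az -0.005
```

```bash
python3 -m crank '[[0,0,0.05,0,0,0,-1],[0,0,0.04,0,0,0,-1],[0,0,0,0,0,0,-1]]'
python3 -m crank '[[0,0,0.03,0,0,0,-1],[0,0,0,0,0,0,-1]]'
```

```text
t: 27.02
position: [0.5659, 0.3836, 0.0292]
tcp_rot: [-0.064, 0.998, 0.0, 0.0]
ft_force: [-0.4, 0.3, -1.3]
opening: 0.0554
gripper_force: 27.6
t: 27.28
position: [0.566, 0.3836, 0.0291]
tcp_rot: [-0.064, 0.998, 0.0, 0.0]
ft_force: [-3.7, -2.6, 8.3]
opening: 0.0555
gripper_force: 28.7
```

```bash
python3 -m crank '[[0,0,0,0,0,0,0.4],[0,0,0,0,0,0,0.8],[0,0,0,0,0,0,1],[0,0,-0.5,0,0,0,1],[0,0,-1,0,0,0,1],[0,0,-1,0,0,0,1],[0,0,-1,0,0,0,1],[0,0,-1,0,0,0,1]]'
python3 -m crank '[[0,0,-1,0,0,0,1],[0,0,-1,0,0,0,1],[0,0,0,0,0,0,1],[0,0,0,0,0,0,1]]'
python3 -c "
from h import *
p=look('w9',['mouse','mouse_mat'])
layer(p,[.566,.384],.07,.015,.06); layer(p,[.566,.384],.12,.008,.015)
togo([.495,.165,.29],101)"
```

```text
t: 28.28
position: [0.5658, 0.3835, 0.2093]
tcp_rot: [-0.064, 0.998, 0.0, 0.0]
ft_force: [0.8, 0.3, -0.2]
opening: 0.0856
gripper_force: 0.0
t: 28.78
position: [0.5657, 0.3835, 0.2872]
tcp_rot: [-0.064, 0.998, -0.0, -0.0]
ft_force: [0.2, -0.3, -0.6]
opening: 0.085
gripper_force: 0.0
tcp [0.5655 0.3833 0.2866]
mouse 0.88 [300.0, 117.0, 346.0, 199.0] z [0.0184 0.0307 0.0381] n 1876 rect [[563.2, 382.5], [80.4, 45.8], 8.3]
mouse_mat 0.56 [243.0, 64.0, 402.0, 211.0] z [-0.0001  0.002   0.0134] n 4318 rect [[538.5, 379.8], [152.6, 190.4], 7.3]
layer 3544 [[565.3, 382.3], [98.8, 56.4], 7.1] z 0.0307 mean [0.5612 0.3819 0.0303]
layer 3472 [[491.5, 374.3], [57.6, 182.9], 7.4] z 0.0123 mean [0.4785 0.3726 0.0122]
tcp [0.5654 0.3833 0.2865] tilt 0.14 yaw tool y 97.36 shift [ 2.44 -5.19 -0.08] q [0.49 0.61 0.44 1.4  0.   0.36]
az -0.456
```

Mouse sits at (565,382), 7.1° — square and centred. Now the stapler.

```bash
python3 -m crank '[[0.41,-0.86,0,0,0,0,1],[0.41,-0.86,0,0,0,0,1],[0.41,-0.86,0,0,0,0,1],[0.41,-0.86,0,0,0,0,1],[0.4,-0.86,0,0,0,0,1],[0.4,-0.86,0,0,0,-0.45,1],[0,0,0,0,0,0,1],[0,0,0,0,0,0,1]]'
python3 -c "
from h import *
p=look('w10',['stapler','gel_bottle','drip_tray'])
layer(p,[.435,.154],.08,.03,.07);layer(p,[.435,.154],.08,.045,.07);layer(p,[.435,.154],.08,.008,.07)
togo([.434,.154,.12],101)"
```

```text
t: 29.92
position: [0.4956, 0.1666, 0.2877]
tcp_rot: [-0.095, 0.995, 0.0, -0.0]
ft_force: [-0.8, 0.2, 0.8]
opening: 0.0855
gripper_force: 0.0
tcp [0.4957 0.1669 0.2877]
stapler 0.6 [306.0, 44.0, 338.0, 159.0] z [0.0041 0.0495 0.0555] n 2471 rect [[433.6, 153.2], [114.4, 30.2], 11.4]
gel_bottle 0.72 [118.0, 56.0, 207.0, 110.0] z [0.0111 0.0923 0.1199] n 1057 rect [[441.7, -5.5], [29.0, 28.9], 27.6]
drip_tray 0.75 [233.0, 234.0, 308.0, 301.0] z [0.0007 0.003  0.0092] n 3662 rect [[669.6, 121.7], [103.0, 102.3], 63.4]
drip_tray 0.41 [443.0, 201.0, 499.0, 276.0] z [0.0022 0.0292 0.038 ] n 1478 rect [[518.5, 322.6], [214.0, 64.9], 52.5]
layer 3263 [[430.9, 152.0], [121.1, 35.6], 9.6] z 0.0496 mean [0.4264 0.1523 0.0494]
layer 2870 [[433.1, 153.5], [116.1, 30.3], 10.9] z 0.05 mean [0.4316 0.1532 0.0506]
layer 3263 [[430.9, 152.0], [121.1, 35.6], 9.6] z 0.0496 mean [0.4264 0.1523 0.0494]
tcp [0.4956 0.1671 0.2877] tilt 0.02 yaw tool y 101.0 shift [ 1.57 -0.03  4.19] q [ 0.19  0.27 -0.08  1.22  0.   -0.01]
az 0.0
```

View pics/w10.png

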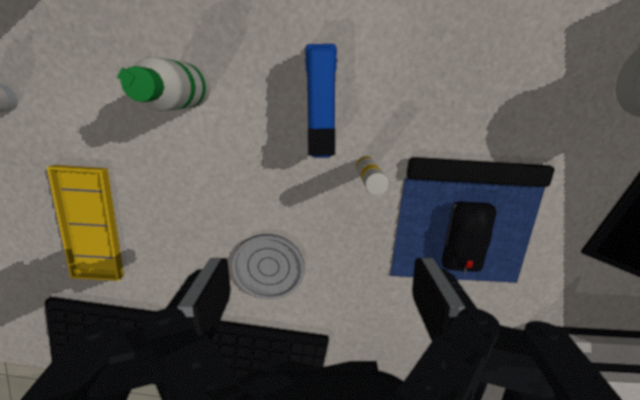

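```bash
python3 -m crank '[[0.8,-0.01,0,0,0,0,1],[0.8,-0.01,0,0,0,0,1],[0,0,0.9,0,0,0,1],[0,0,0.9,0,0,0,1],[0,0,0.9,0,0,0,1],[0,0,0.9,0,0,0,1],[0,0,0.4,0,0,0,1],[0,0,0,0,0,0,1]]'
python3 -c "
from h import *
togo([.4325,.153,.042],101)"
```

```text
t: 31.12
position: [0.432, 0.1537, 0.127]
tcp_rot: [-0.096, 0.995, -0.0, -0.001]
ft_force: [0.6, -0.6, -0.0]
opening: 0.0856
gripper_force: 0.0
tcp [0.432  0.1537 0.127 ] tilt 0.14 yaw tool y 100.99 shift [-0.01 -0.02  2.13] q [ 0.18  0.28 -0.52  0.77  0.   -0.01]
az -0.001
```

```bash
python3 -m crank '[[0,-0.02,0.8,0,0,0,1],[0,0,0.8,0,0,0,1],[0,0,0.5,0,0,0,1],[0,0,0,0,0,0,1],[0,0,0,0,0,0,-1],[0,0,0,0,0,0,-1],[0,0,0,0,0,0,-1],[0,0,0,0,0,0,-1]]' 40
python3 -m crank '[[0,0,0,0,0,0,-1],[0,0,0,0,0,0,-1],[0,0,-0.3,0,0,0,-1],[0,0,-0.9,0,0,0,-1],[0,0,-0.9,0,0,0,-1],[0,0,-0.9,0,0,0,-1],[0,0,-0.9,0,0,0,-1],[0,0,0,0,0,0,-1]]'
python3 -c "
from h import *
p=capture('wrist');s=read_state(); M=Ro.from_quat(s['tcp_rot']).as_matrix()
L=(cloud(p,np.ones((400,640),bool))-s['position'])@M
k=(abs(L[:,1])<.014)&(abs(L[:,0])<.09)&(L[:,2]<.03)&(L[:,2]>-.02); print(k.sum(),np.percentile(L[k,0],[1,50,99]).round(4))
k&=L[:,0]>.02;c=np.polyfit(L[k,0],L[k,2],1);print('slope deg',np.degrees(c[0]))
togo([.653,-.13,.2],97)"
```

```text
t: 32.12
position: [0.4335, 0.1529, 0.0447]
tcp_rot: [-0.096, 0.995, 0.0, 0.001]
ft_force: [-0.9, 0.8, 6.6]
opening: 0.0295
gripper_force: 42.4
t: 33.12
position: [0.4345, 0.1529, 0.2029]
tcp_rot: [-0.095, 0.995, 0.0, 0.003]
ft_force: [1.0, 0.4, -1.6]
opening: 0.0294
gripper_force: 42.1
15715 [-0.0345  0.0212  0.063 ]
slope deg 16.442074780009698
tcp [0.4335 0.1527 0.2012] tilt 0.14 yaw tool y 100.96 shift [-4.04 -7.98  0.04] q [ 0.18  0.2  -0.41  0.96 -0.   -0.01]
az 0.495
```

```bash
python3 - <<'E'
from h import *
p=capture('wrist');save(p,'w11')
q=capture('scene');save(q,'s11');
for c in (p,q):
    for a in outline_of(c,'long_tray')[:2]:
        X=cloud(c,a['pixels']); print(a['confidence'],len(X),[np.round(x,1) for x in cv2.minAreaRect((X[:,:2]*1000).astype(np.float32))])
for c in('scene','side'):
    c=capture(c)
    for a in outline_of(c,'stapler')[:1]:
        X=cloud(c,a['pixels']);d=(X[:,:2]-[.4335,.1527])@[np.cos(np.radians(11)),np.sin(np.radians(11))]
        for lo in(-.06,-.03,.0,.03):
            k=(d>lo)&(d<lo+.03); print(lo,k.sum(),np.percentile(X[k,2],[3,97]).round(3) if k.sum()>5 else '')
f=lambda im,x,y:cv2.convertScaleAbs(cv2.resize(im[y:y+100,x:x+133],(400,300),interpolation=2),alpha=1.5)
cv2.imwrite('pics/m11.png',np.hstack([f(cv2.imread('pics/s11.png'),340,100),f(c["img"][:,:,::-1],200,90)]))
E
```

```text
0.72 8626 [array([ 659.6, -136.7]), array([183.8,  88. ]), np.float64(7.5)]
0.21 1138 [array([461. , 207.8]), array([97.5, 24.5]), np.float64(25.3)]
0.74 1905 [array([ 643.4, -130.8]), array([189.2,  74.3]), np.float64(6.6)]
0.44 832 [array([568.6, 380.3]), array([101.3,  54.9]), np.float64(8.1)]
-0.06 27 [0.159 0.206]
-0.03 75 [0.159 0.207]
0.0 152 [0.159 0.21 ]
0.03 390 [0.157 0.211]
```

View pics/m11.png

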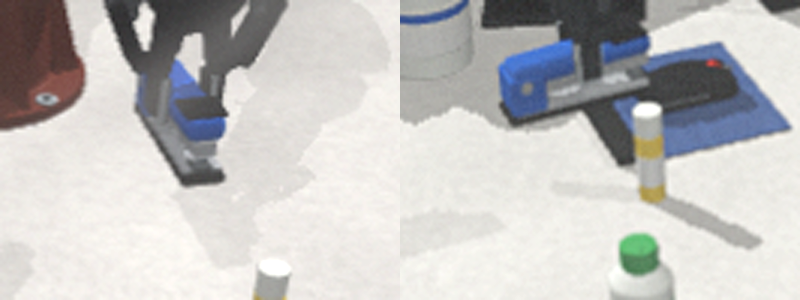

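```bash
python3 -m crank '[[-0.45,-0.88,0,0,0,0,-1],[-0.45,-0.88,0,0,0,0,-1],[-0.45,-0.88,0,0,0,0,-1],[-0.45,-0.88,0,0,0,0,-1],[-0.45,-0.88,0,0,0,0,-1],[-0.45,-0.88,0,0,0,0,-1],[-0.45,-0.88,0,0,0,0,-1],[-0.45,-0.88,0,0,0,0,-1]]' >/dev/null
python3 -m crank '[[-0.45,-0.88,0,0,0,0,-1],[0,0,0,0,0,0.49,-1],[0,0,0.5,0,0,0,-1],[0,0,0.5,0,0,0,-1],[0,0,0.5,0,0,0,-1],[0,0,0,0,0,0,-1],[0,0,0,0,0,0,-1]]'
python3 - <<'E'
from h import *
togo([.653,-.131,.06],97)
p=look('w12',['long_tray']);q=capture('scene');save(q,'s12');layer(p,[.653,-.131],.1,.007,.02);layer(q,[.653,-.131],.11,.007,.02)
r=capture('side');layer(r,[.653,-.131],.11,.007,.02)
f=lambda im,x,y:cv2.convertScaleAbs(cv2.resize(im[y:y+100,x:x+133],(400,300),interpolation=2),alpha=1.4)
w=cv2.resize(p["img"][:,:,::-1],(400,250)); w=np.vstack([w,np.zeros((50,400,3),np.uint8)])
cv2.imwrite('pics/m12.png',np.hstack([f(q["img"][:,:,::-1],205,200),w]))
E
```

```text
t: 35.45
position: [0.6526, -0.1277, 0.1405]
tcp_rot: [-0.061, 0.998, -0.0, 0.0]
ft_force: [0.1, -0.8, -1.8]
opening: 0.0295
gripper_force: 42.0
tcp [ 0.6526 -0.1277  0.1405] tilt 0.02 yaw tool y 97.04 shift [ 0.   -0.08  2.01] q [-0.3   0.63  0.09  1.03 -0.   -0.43]
az 0.005
tcp [ 0.6528 -0.1277  0.1409]
long_tray 0.83 [270.0, 86.0, 362.0, 241.0] z [0.0013 0.0033 0.0134] n 1698 rect [[635.0, -133.2], [132.1, 70.1], 7.3]
layer 1786 [[635.0, -133.2], [132.1, 70.2], 7.3] z 0.0124 mean [ 0.6115 -0.1433  0.0122]
layer 368 [[653.8, -129.5], [169.2, 69.5], 6.8] z 0.0122 mean [ 0.6795 -0.1282  0.012 ]
layer 792 [[652.1, -128.6], [165.0, 74.6], 7.1] z 0.0114 mean [ 0.6529 -0.1294  0.0117]
```

View pics/m12.png

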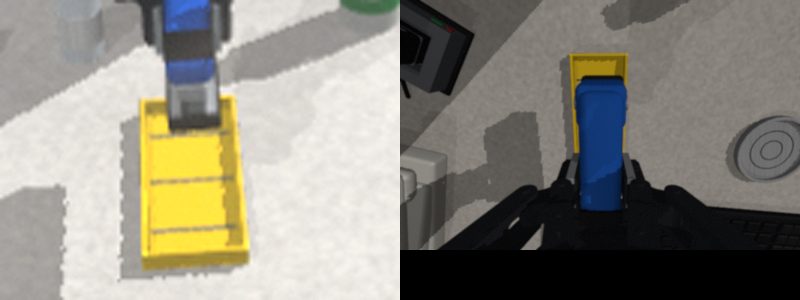

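```bash
python3 -m crank '[[0,-0.065,0.5,0,0,0,-1],[0,0,0.5,0,0,0,-1],[0,0,0.5,0,0,0,-1],[0,0,0.35,0,0,0,-1],[0,0,0.25,0,0,0,-1],[0,0,0.1,0,0,0,-1],[0,0,0,0,0,0,-1]]'
python3 -m crank '[[0,0,0.05,0,0,0,-1],[0,0,0,0,0,0,-1]]'
```

```text
t: 36.52
position: [0.6528, -0.1302, 0.0522]
tcp_rot: [-0.061, 0.998, -0.0, 0.0]
ft_force: [-0.4, 0.2, -1.6]
opening: 0.0297
gripper_force: 42.0
t: 36.78
position: [0.6528, -0.1302, 0.0503]
tcp_rot: [-0.061, 0.998, -0.0, 0.0]
ft_force: [-0.6, -0.1, -1.8]
opening: 0.0294
gripper_force: 42.0
```

```bash
python3 -m crank '[[0,0,0.05,0,0,0,-1],[0,0,0,0,0,0,-1]]'
python3 -m crank '[[0,0,0.025,0,0,0,-1],[0,0,0,0,0,0,-1]]'
```

```text
t: 37.02
position: [0.6529, -0.1302, 0.0488]
tcp_rot: [-0.061, 0.998, -0.0, 0.0]
ft_force: [-1.3, 0.6, 4.1]
opening: 0.03
gripper_force: 42.4
t: 37.28
position: [0.653, -0.1301, 0.0487]
tcp_rot: [-0.061, 0.998, -0.0, 0.001]
ft_force: [-5.3, 1.3, 13.6]
opening: 0.0293
gripper_force: 42.8
```

```bash
python3 -m crank '[[0,0,0,0,0,0,0],[0,0,0,0,0,0,0.4],[0,0,0,0,0,0,1],[0,0,-0.4,0,0,0,1],[0,0,-1,0,0,0,1],[0,0,-1,0,0,0,1],[0,0,-1,0,0,0,1],[0,0,-1,0,0,0,1]]'
python3 -m crank '[[0,0,-1,0,0,0,1],[0,0,-0.6,0,0,0,1],[0,0,0,0,0,0,1]]'
python3 -c "
from h import *
p=look('w13',['stapler','long_tray']);layer(p,[.653,-.13],.09,.045,.08)
togo([.505,0,.29])"
```

```text
t: 38.28
position: [0.6526, -0.1302, 0.2257]
tcp_rot: [-0.061, 0.998, -0.0, 0.001]
ft_force: [0.9, 0.4, -0.3]
opening: 0.0855
gripper_force: 0.0
t: 38.65
position: [0.6535, -0.1304, 0.2901]
tcp_rot: [-0.061, 0.998, -0.001, 0.002]
ft_force: [0.2, -0.5, -0.8]
opening: 0.0854
gripper_force: 0.0
tcp [ 0.6529 -0.1303  0.2881]
stapler 0.62 [310.0, 101.0, 340.0, 207.0] z [0.0034 0.0534 0.0596] n 2125 rect [[652.1, -129.7], [112.2, 29.5], 6.9]
long_tray 0.6 [291.0, 86.0, 352.0, 212.0] z [0.0012 0.0032 0.0136] n 1250 rect [[651.4, -131.1], [164.8, 70.0], 7.3]
layer 2597 [[649.7, -129.9], [117.2, 30.4], 7.3] z 0.0539 mean [ 0.6483 -0.1303  0.0542]
tcp [ 0.6521 -0.13    0.2862] tilt 0.07 yaw tool y 97.04 shift [ 3.25  3.68 -0.09] q [-0.31  0.56  0.36  1.37  0.   -0.43]
```

Stapler lies flat and centred in the tray. Now the bottle.

```bash
python3 -m crank '[[0.8,0.9,0,0,0,0,1],[0.8,0.9,0,0,0,0,1],[0.8,0.9,0,0,0,0,1],[0.8,0.9,0,0,0,0,1],[0,0,0,0,0,0,1],[0,0,0,0,0,0,1]]'
python3 -c "
from h import *
p=look('w14',['gel_bottle','drip_tray']);layer(p,[.443,-.003],.05,.105,.14);layer(p,[.443,-.003],.05,.05,.09)
layer(p,[.67,.122],.07,.006,.02)
togo([.4425,-.005,.17])"
```

```text
t: 39.55
position: [0.5081, -0.0031, 0.2866]
tcp_rot: [-0.062, 0.998, -0.0, -0.0]
ft_force: [0.1, 0.3, -0.3]
opening: 0.085
gripper_force: 0.0
tcp [ 0.5084 -0.0034  0.2866]
gel_bottle 0.82 [303.0, 80.0, 350.0, 131.0] z [0.0863 0.0972 0.1203] n 933 rect [[441.9, -6.1], [29.1, 28.9], 22.9]
drip_tray 0.92 [359.0, 243.0, 424.0, 308.0] z [0.0013 0.0031 0.0093] n 3016 rect [[670.0, 112.8], [103.8, 86.9], 0.8]
drip_tray 0.47 [0.0, 125.0, 97.0, 228.0] z [0.0015 0.0224 0.0315] n 2150 rect [[583.5, -358.8], [98.0, 79.2], 65.8]
layer 934 [[441.8, -6.2], [29.2, 29.0], 24.1] z 0.1187 mean [ 0.4415 -0.0065  0.1187]
layer 359 [[441.7, -6.4], [48.0, 48.8], 51.2] z 0.0881 mean [ 0.4394 -0.0084  0.0878]
layer 556 [[670.0, 113.5], [88.0, 103.1], 89.6] z 0.0083 mean [0.6686 0.1073 0.0083]
tcp [ 0.5086 -0.0036  0.2865] tilt 0.02 yaw tool y 96.99 shift [1.64 0.17 2.91] q [-0.15  0.24 -0.12  1.21 -0.   -0.27]
```

```bash
python3 -m crank '[[0.83,0.07,0,0,0,0,1],[0.83,0.07,0,0,0,0,1],[0,0,0,0,0,0,1],[0,0,0.9,0,0,0,1],[0,0,0.9,0,0,0,1],[0,0,0.9,0,0,0,1],[0,0,0,0,0,0,1],[0,0,0,0,0,0,1]]'
python3 -c "
from h import *
togo([.4418,-.0063,.076])"
```

```text
t: 40.7
position: [0.4425, -0.0058, 0.18]
tcp_rot: [-0.061, 0.998, -0.0, 0.001]
ft_force: [-0.2, 0.4, 0.8]
opening: 0.0856
gripper_force: 0.0
tcp [ 0.4425 -0.0058  0.18  ] tilt 0.06 yaw tool y 97.02 shift [ 0.02 -0.01  2.6 ] q [-0.18  0.19 -0.48  0.9   0.   -0.3 ]
```

```bash
python3 -m crank '[[0.02,-0.01,0.9,0,0,0,1],[0,0,0.9,0,0,0,1],[0,0,0.8,0,0,0,1],[0,0,0,0,0,0,1],[0,0,0,0,0,0,-1],[0,0,0,0,0,0,-1],[0,0,0,0,0,0,-1],[0,0,0,0,0,0,-1]]' 35
python3 -m crank '[[0,0,0,0,0,0,-1],[0,0,-0.3,0,0,0,-1],[0,0,-0.9,0,0,0,-1],[0,0,-0.9,0,0,0,-1],[0,0,-0.4,0,0,0,-1],[0,0,0,0,0,0,-1],[0,0,0,0,0,0,-1]]'
python3 -c "
from h import *
togo([.67,.1218,.17])"
```

```text
t: 41.7
position: [0.442, -0.006, 0.0766]
tcp_rot: [-0.062, 0.998, -0.0, 0.002]
ft_force: [-2.3, 1.6, 8.9]
opening: 0.0486
gripper_force: 34.8
t: 42.58
position: [0.4402, -0.006, 0.1747]
tcp_rot: [-0.061, 0.998, 0.0, -0.0]
ft_force: [-0.2, 0.4, -1.8]
opening: 0.049
gripper_force: 37.3
tcp [ 0.4402 -0.006   0.1747] tilt 0.03 yaw tool y 97.04 shift [-6.09  2.47  0.11] q [-0.18  0.19 -0.49  0.88 -0.   -0.3 ]
```

```bash
python3 -m crank '[[-0.8,0.31,0,0,0,0,-1],[-0.8,0.31,0,0,0,0,-1],[-0.8,0.31,0,0,0,0,-1],[-0.8,0.31,0,0,0,0,-1],[-0.8,0.31,0,0,0,0,-1],[-0.8,0.31,0,0,0,0,-1],[-0.8,0.31,0,0,0,0,-1],[-0.5,0.3,0,0,0,0,-1]]'
python3 -m crank '[[0,0,0.3,0,0,0,-1],[0,0,0.5,0,0,0,-1],[0,0,0.4,0,0,0,-1],[0,0,0,0,0,0,-1],[0,0,0,0,0,0,-1]]'
python3 - <<'E'
from h import *
togo([.67,.122,.081])
p=look('w15',['drip_tray','gel_bottle']);q=capture('scene');layer(q,[.67,.122],.07,.006,.02)
r=capture('side');layer(r,[.67,.122],.07,.006,.02)
for c in(q,r):
    for a in outline_of(c,'gel_bottle')[:1]:
        X=cloud(c,a['pixels']);X=X[np.hypot(*(X[:,:2]-[.67,.122]).T)<.07];print(np.percentile(X,[2,98],axis=0).round(3))
f=lambda im,x,y:cv2.convertScaleAbs(cv2.resize(im[y:y+100,x:x+133],(400,300),interpolation=2),alpha=1.4)
cv2.imwrite('pics/m15.png',np.hstack([f(q["img"][:,:,::-1],330,200),f(r["img"][:,:,::-1],290,90)]))
E
```

```text
t: 43.58
position: [0.6711, 0.1224, 0.1731]
tcp_rot: [-0.061, 0.998, -0.0, -0.001]
ft_force: [-0.3, -0.2, -1.7]
opening: 0.0484
gripper_force: 37.2
t: 44.2
position: [0.6707, 0.1218, 0.1274]
tcp_rot: [-0.061, 0.998, -0.0, 0.0]
ft_force: [-0.5, 0.4, -1.5]
opening: 0.0487
gripper_force: 37.2
tcp [0.6707 0.1218 0.1274] tilt 0.02 yaw tool y 97.03 shift [0.02 0.01 1.16] q [ 0.07  0.67  0.13  1.03 -0.   -0.05]
tcp [0.671  0.1219 0.1278]
drip_tray 0.89 [258.0, 128.0, 388.0, 234.0] z [0.0013 0.0029 0.0092] n 7582 rect [[660.2, 120.2], [83.7, 102.9], 7.7]
gel_bottle 0.93 [262.0, 183.0, 380.0, 364.0] z [0.0625 0.1445 0.1707] n 4414 rect [[665.1, 118.5], [19.9, 29.8], 18.3]
layer 302 [[676.3, 120.6], [101.3, 94.2], 76.5] z 0.0085 mean [0.6856 0.1217 0.0086]
layer 380 [[669.5, 120.6], [101.8, 100.7], 63.3] z 0.0079 mean [0.6627 0.1163 0.0086]
[[0.67  0.099 0.053]
 [0.699 0.143 0.171]]
[[0.648 0.096 0.054]
 [0.688 0.125 0.165]]
```

View pics/m15.png

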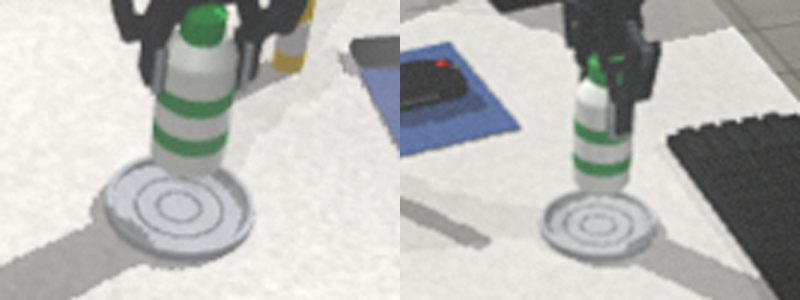

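Upright and over the tray; lower it (bottom now near 51 mm, floor 4 mm).

```bash
python3 -m crank '[[0.02,0,0.4,0,0,0,-1],[0,0,0.35,0,0,0,-1],[0,0,0.2,0,0,0,-1],[0,0,0.1,0,0,0,-1],[0,0,0,0,0,0,-1]]'
python3 -m crank '[[0,0,0.06,0,0,0,-1],[0,0,0,0,0,0,-1]]'
python3 -m crank '[[0,0,0.04,0,0,0,-1],[0,0,0,0,0,0,-1]]'
```

```text
t: 45.18
position: [0.6697, 0.1219, 0.0847]
tcp_rot: [-0.061, 0.998, -0.0, -0.0]
ft_force: [0.0, 0.2, -3.3]
opening: 0.0487
gripper_force: 37.3
t: 45.42
position: [0.6699, 0.1218, 0.0827]
tcp_rot: [-0.061, 0.998, -0.0, 0.0]
ft_force: [-0.3, -0.8, -1.4]
opening: 0.0486
gripper_force: 37.3
t: 45.68
position: [0.6698, 0.1219, 0.0809]
tcp_rot: [-0.061, 0.998, 0.0, -0.0]
ft_force: [-0.8, -0.2, -1.7]
opening: 0.0485
gripper_force: 37.3
```

```bash
python3 -m crank '[[0,0,0.025,0,0,0,-1],[0,0,0,0,0,0,-1]]'
python3 -m crank '[[0,0,0.025,0,0,0,-1],[0,0,0,0,0,0,-1]]'
```

```text
t: 45.92
position: [0.6701, 0.1219, 0.0808]
tcp_rot: [-0.061, 0.998, 0.0, 0.0]
ft_force: [-1.9, 0.6, 4.9]
opening: 0.0489
gripper_force: 37.8
t: 46.18
position: [0.6703, 0.1219, 0.0807]
tcp_rot: [-0.061, 0.998, -0.0, 0.001]
ft_force: [-4.6, 0.0, 12.3]
opening: 0.0485
gripper_force: 38.6
```

Contact; release, rise, and check everything.

```bash
python3 -m crank '[[0,0,0,0,0,0,0.3],[0,0,0,0,0,0,0.6],[0,0,0,0,0,0,1],[0,0,0,0,0,0,1],[0,0,-0.5,0,0,0,1],[0,0,-1,0,0,0,1],[0,0,-1,0,0,0,1],[0,0,-1,0,0,0,1]]'
python3 -m crank '[[0,0,-1,0,0,0,1],[0.5,0,-0.7,0,0,0,1],[1,0,0,0,0,0,1],[1,0,0,0,0,0,1],[0,0,0,0,0,0,1],[0,0,0,0,0,0,1],[0,0,0,0,0,0,1]]'
python3 - <<'E'
from h import *
p=look('w16',['gel_bottle','drip_tray'])
q=capture('scene');save(q,'send');r=capture('side')
layer(r,[.67,.122],.05,.105,.14);layer(q,[.67,.122],.05,.105,.14)
for n in('pen_cup','glue_stick'):
    for a in place_of(q,n)[:1]: print(n,a['xy'],atz(q,a['xy'],0).round(3))
cv2.imwrite('pics/end.png',np.hstack([q["img"][100:400:,100:500,::-1],r["img"][80:380,180:580,::-1]]))
E
```

```text
t: 47.18
position: [0.6697, 0.1219, 0.2202]
tcp_rot: [-0.061, 0.998, 0.0, -0.0]
ft_force: [-0.6, 0.2, -0.1]
opening: 0.0854
gripper_force: 0.0
t: 48.05
position: [0.5716, 0.1096, 0.2869]
tcp_rot: [-0.061, 0.998, 0.0, 0.0]
ft_force: [0.4, 0.4, -0.3]
opening: 0.0855
gripper_force: 0.0
tcp [0.5714 0.1096 0.2867]
gel_bottle 0.67 [299.0, 213.0, 343.0, 287.0] z [0.0129 0.0943 0.1238] n 618 rect [[669.5, 121.0], [29.7, 28.8], 62.8]
drip_tray 0.57 [284.0, 192.0, 364.0, 253.0] z [0.0011 0.0032 0.0095] n 2253 rect [[663.1, 120.2], [89.2, 101.4], 9.1]
layer 119 [[670.0, 121.1], [29.0, 25.5], 77.9] z 0.1211 mean [0.6687 0.1165 0.1187]
layer 207 [[674.4, 120.8], [28.3, 30.2], 82.8] z 0.1209 mean [0.6781 0.1206 0.1183]
pen_cup [217.2, 184.1] [[ 0.362 -0.29  -0.   ]]
glue_stick [421.1, 223.9] [[0.511 0.213 0.   ]]
```

View pics/end.png

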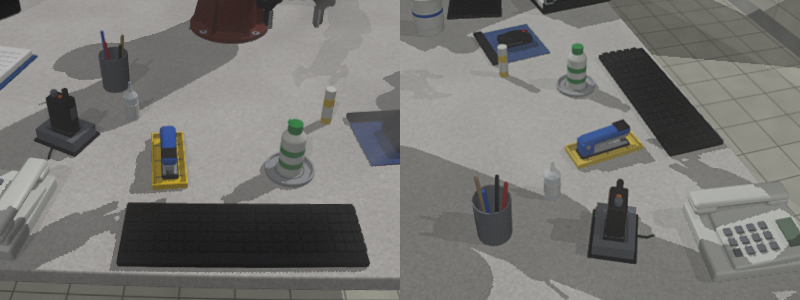

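The picture shows all four items in their places: radio (left view 65,115), stapler (168,150), bottle (292,150) and mouse on the mat (right view 512,38). The cup and glue stick are standing where they were.

```bash
python3 -c "
from rig import *
print(sign_off())"
```

```text
the job is handed in; nothing more can be done
None
```

The job is handed in: the radio, mouse, stapler and gel bottle were set down in that order, all four checked in place by camera, and the pen cup and glue stick still stand where they were (about 48 s of the 128 s used).

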